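Seat a lens barrel in the sprung V-block of a gauge and keep it pressed

TASK

Unlock the V-block gauge: slide the red knob of its transport lock all the way to the end stop, so that the yellow bar no longer crosses the blue V-block. Then take the black lens barrel with the yellow bands from the orange rack and seat it lengthwise in the blue V, centred along it and touching both flanks, and push it gently down so that the sprung V-block sinks about 6 mm. Finish while still holding it pressed like that, and leave everything else where it is.

Things in the scene. Friction and masses are not known exactly. Their poses are not given: they have to be found in the camera images.
- gauge: V-block gauge, fixed to the table: aluminium base plate 205 (x) x 250 (y) mm, 12 mm thick. Origin on the table under the middle of the V; z up; y along the V groove (and along the lock's rail); the lock rail, 45 mm high, lies on the -x side at x = -98 mm, a black readout block (top 35 mm above the table) at x = +62 mm.
- v_seat (a point): where the centre of a fully seated lens barrel lies in the sprung blue V: 76 mm above the table with the V-block up; sinks with it. y = along the groove, x across, z up. The V (90 degrees, open upwards) is two blocks at y = -40 and +40 mm, each 12 mm thick in y, leaving 68 mm free between them for fingers, down to the steel platen 46 mm below this point.
- v_cradle (a joint): how far the V-block is pushed down on its springs, m: 0 = up, 0.010 = bottomed out. It starts to sink at a load of about 3 N (more than the barrel's weight, 2 N); then 1.2 N more per mm. The V-block also floats up to 4 mm either way across the groove (x) on soft springs, 0.5 N per mm, so that it centres itself under a barrel. Its blue flanks reach 31 mm either side and end 1 mm below point v_seat.
- lock_slide (a joint): travel of the transport lock, m: starts between 0 and 0.05, with its bar over the V; 0.125 = at the end stop, bar clear of the V. It moves along the gauge's +y, with 2 N friction, and stays where it is left.
- lock_knob (a point): centre of the top of the lock's red round knob, 127 mm above the table: upright cylinder 22 mm in diameter, 40 mm tall. It slides along this frame's +y. A yellow bar (12 mm wide in y, 8 mm thick, top 87 mm above the table) runs from the knob's foot in +x to 125 mm, across the V.
- rack: orange rack fixed to the table, 170 (x) x 116 (y) mm. Origin on the table under its middle. Two places, x = -40 and +40 mm, each holding a barrel along y, its centre 46 mm above the table, on seats near its ends (y = +-35 to +-51 mm, 8 mm lips beside the barrel); the middle is free for fingers down to the base plate, 10 mm above the table.
- lens_barrel: the lens barrel to seat: black cylinder 32 mm in diameter, 110 mm long, about 0.2 kg, with a yellow band near each end and glass in both ends; either end may point either way. Origin at its centre, y along its axis. It lies in either place of the rack.
- spare_barrel: another barrel of the same size, bare aluminium with red bands, in the other place of the rack; origin at its centre, y along its axis. Not to be moved.
- caliper: black and steel caliper lying beyond the gauge, 200 mm long; bystander. Origin under its middle.
- screwdriver: screwdriver lying beyond the rack; bystander. Origin under its middle.
- printed_gear: green plastic gear, 60 mm across, in front of the robot's base; bystander. Origin under its middle.
- glue_jar: jar, 52 mm in diameter, 70 mm tall, to the robot's right; bystander. Origin under its middle.
- mouse: black computer mouse, 100 x 60 x 28 mm, to the robot's left; bystander. Origin under its middle.

How it is judged:
On the way, in this order (a step that is already met when the one before it is completed fails the run):
1. the transport lock is at its end stop (value of joint lock_slide above 0.12 m), for 0.2 s.
2. the lens barrel sits in the V, touching both flanks, with the lock still at its end stop (value of joint lock_slide above 0.12 m and x of lens_barrel in the frame of v_seat between -0.002 and 0.002 m and y of lens_barrel in the frame of v_seat between -0.01 and 0.01 m and z of lens_barrel in the frame of v_seat between -0.002 and 0.002 m and angle between the y axis of lens_barrel and the y axis of v_seat, either way round below 0.03 rad and (contact force between lens_barrel and v_cradle_c1 above 0.1 N or contact force between lens_barrel and v_cradle_c4 above 0.1 N) and (contact force between lens_barrel and v_cradle_c7 above 0.1 N or contact force between lens_barrel and v_cradle_c10 above 0.1 N)), for 0.2 s.
At the end, for the whole second after the job is handed in: Lock within 5 mm of its end stop; barrel centre within 2 mm of the seat across and in height, 10 mm along, axis within 0.03 rad of the groove; over 1 N on a flank on each side of the V; V-block 3 to 9 mm down; fingers bear on the barrel with over 3 N; at rest (value of joint lock_slide above 0.12 m and x of lens_barrel in the frame of v_seat between -0.002 and 0.002 m and y of lens_barrel in the frame of v_seat between -0.01 and 0.01 m and z of lens_barrel in the frame of v_seat between -0.002 and 0.002 m and angle between the y axis of lens_barrel and the y axis of v_seat, either way round below 0.03 rad and (contact force between lens_barrel and v_cradle_c1 above 1 N or contact force between lens_barrel and v_cradle_c4 above 1 N) and (contact force between lens_barrel and v_cradle_c7 above 1 N or contact force between lens_barrel and v_cradle_c10 above 1 N) and value of joint v_cradle between 0.003 and 0.009 m and contact force between the fingers and lens_barrel above 3 N and linear speed of lens_barrel below 0.01 m/s); the arm keeps its last pose, push and grip.
It fails at once if the second barrel or a bystander is moved by more than 25 mm (distance of any of spare_barrel, caliper, screwdriver, printed_gear, glue_jar, mouse from where it was at the start of the episode above 0.025 m).
It fails at once if the barrel is rammed into the V (over 60 N on a flank) ((contact force between lens_barrel and v_cradle_c1 above 60 N or contact force between lens_barrel and v_cradle_c4 above 60 N) or (contact force between lens_barrel and v_cradle_c7 above 60 N or contact force between lens_barrel and v_cradle_c10 above 60 N)).
It also fails if it takes over 51 s, if anything falls off the work surface, if the arm or the gripper's body presses on something with over 40 N, if the wrist force passes 120 N, or if a joint passes its speed limit or range.

ROBOT

A 7-joint arm with a two-finger parallel gripper is mounted at the origin on the work surface. World frame = base frame: x ahead of the robot, y to its left, z up, the work surface at z = 0. Lengths are in m, angles in rad, forces in N, time in s.
With the tool pointing down it reaches from about 0.425 to 0.925 m from the base axis. Payload 6.8 kg.
Tool frame: the origin (TCP) lies at the very end of the fingers, on their centre line; the grasp point (between the pads) lies 19 mm behind it (tcp_to_grasp is the distance from the TCP to the grasp point, in m); z points along the fingers, y is the direction in which the jaws open and shut (so a half turn about z gives the same grasp; the last joint's range is limited). The gripper opens to 85 mm and grips with 20 to 120 N. Pads are 22 mm wide; open, the fingers measure 114 mm over their backs; the gripper's body (76 mm by 85 mm) begins 54 mm behind the grasp point. The pads swing forward as they close: fully open they stand 13 mm farther back than shut.
Start: joints at [-1.243, 0.477, 0.022, 1.555, -0.011, 1.109, -0.083], TCP at [0.285, 0.612, 0.231] pointing down, gripper open.
Joint ranges: [-2.96, 2.96], [-0.34, 2.1], [-1.41, 1.46], [0.24, 2.44], [-1.37, 4.51], [0.17, 1.92], [-2.96, 2.96]. Speed limits (rad/s): [2.39, 2.39, 3.14, 3.14, 3.14, 3.14, 3.14].

INTERFACE

Orientations are given as a rotation vector (axis times angle).
In Python, from station import * gives the robot as it stands. Calls block until the motion is done:
- movep(position, orientation): joint-space move of the TCP to a pose.
- move_straight(position, rotation=None, rate=0.15, threshold=None): straight line of the TCP; rotation=None keeps the orientation; rate is the mean speed in m/s. With threshold (N) it stops when the force on the tool has changed by that much, and returns True; else False.
- set_joints(angles): joint-space move.
- gripper_open() and grab(strength=None): open the fingers fully, or close them until they stop; strength is the grip in N (None keeps the last).
- sleep(seconds).
- inverse_kinematics(position, orientation): joint angles nearest the present ones, or None.
- get_obs(): the state.
- capture(name): name is "side" or "top" or "wrist"; returns a dict with "pixels" (480x640x3 uint8, red, green, blue), "vertical_fov" (degrees; the focal length in pixels is half the picture's height over the tangent of half this angle, whatever the lens; pixels are square), "cx", "cy" (the principal point, pixels), "cam_to_world" (4x4, takes a point from camera to world coordinates); the wrist camera has in their place "mount" (4x4, takes a point from camera to tool coordinates, whose origin is the TCP and whose axes are the flange's). Camera axes: x right, y down, z forward; pixel columns grow to the right and rows downward; lengths in m; the calibration is good to about 2 mm. A picture is of the moment at which its call begins: read the wrist's pose just before it. There is no depth.
A pose or a line that the arm cannot do raises PlanningError and nothing moves.
- finish_job(): hands the job in, once; it reports no verdict.
The state is a dict: "t": time; "joints": joint angles; "joint_velocities": joint speeds; "joint_torque": joint torques, N m; "tool_pos": TCP position; "eef_rot": TCP orientation; "ft_force": force on the tool from outside, world axes, zero at the start; "torque": the same for the moment, N m; "opening": finger opening in m.
Only numpy, scipy, OpenCV 4.12 (cv2) and the standard library are available. Lean on these libraries where they do the work, as an engineer would, in place of code of your own. Each camera call takes 0.05 s, during which the arm holds its last target.

## Working session

There is one attempt and no reset: what is moved stays moved. The work goes in short steps, each a Python script; the robot and the scene stay as the last script left them, time stands still between calls to the robot, and variables do not carry over. Pictures are saved under pics/ and viewed, and the job is handed in when it is done.

```bash
ls; mkdir -p pics; python3 - <<'E'
from station import *
import cv2,numpy as np
o=get_obs();print(o)
for n in ("side","top","wrist"):
    c=capture(n);cv2.imwrite(f"pics/{n}0.png",c["pixels"][:,:,::-1])
    np.savez(f"{n}0.npz",**c)
    print(n,c["vertical_fov"],c["cx"],c["cy"],c.get("cam_to_world",c.get("mount")))
E
```

```text
pics
{'t': 0.0, 'joints': array([-1.24312337,  0.47781412,  0.02232695,  1.5564733 , -0.01150786,
        1.10931648, -0.08307196]), 'joint_velocities': array([ 3.25265532e-04, -3.40749118e-04,  3.72288527e-05,  3.89231156e-04,
        4.07584386e-04, -2.80910425e-03, -4.92226342e-04]), 'joint_torque': array([ 1.38913429e-04, -5.96446502e+01,  1.60784382e+00, -2.81194371e+01,
        1.24342006e-02,  9.24818247e-03, -5.29479180e-06]), 'tool_pos': array([0.28467285, 0.61136027, 0.23030686]), 'eef_rot': array([-6.78958391e-01, -3.06705815e+00,  2.92497273e-03]), 'ft_force': array([ 0.82742975, -0.16987828, -0.48017806]), 'torque': array([-0.01361779, -0.02501727,  0.0585885 ]), 'opening': 0.08571164526754195}
side 53.61292947357395 316.42419670549 241.8325426929235 [[ 0.8662862  -0.36642119  0.33953457  0.10135787]
 [-0.49949986 -0.64480167  0.57855916 -0.86515618]
 [ 0.00693612 -0.67079529 -0.74161012  1.18970836]
 [ 0.          0.          0.          1.        ]]
top 54.87178203114799 323.7193062231743 242.85213595701376 [[-0.02115585 -0.98836959  0.1505921   0.41418226]
 [-0.99975348  0.0198988  -0.0098496  -0.02280586]
 [ 0.00673844 -0.15076335 -0.98854692  1.25319652]
 [ 0.          0.          0.          1.        ]]
wrist 66.47259459552615 317.3313371677168 237.68124472430605 [[ 2.72171753e-04 -9.44942724e-01 -3.27235657e-01  8.60609253e-02]
 [ 9.99999960e-01  2.30021171e-04  1.67508976e-04 -6.07757589e-04]
 [-8.30152590e-05 -3.27235689e-01  9.44942748e-01 -1.43312430e-01]
 [ 0.00000000e+00  0.00000000e+00  0.00000000e+00  1.00000000e+00]]
```

View pics/side0.png

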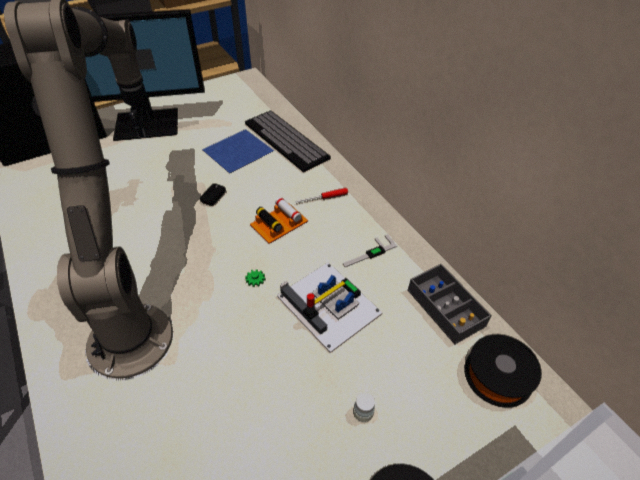

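View pics/top0.png

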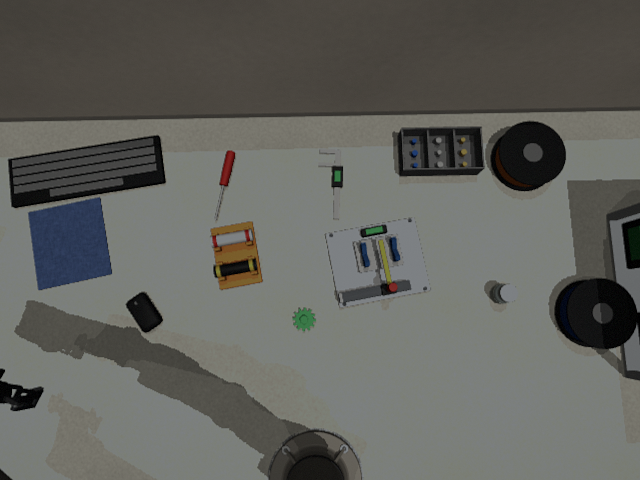

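View pics/wrist0.png

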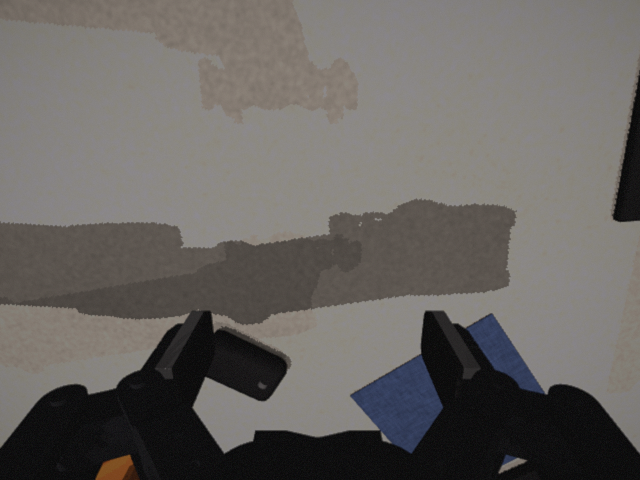

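The top view shows the gauge centred near (378,262). Its knob is at (391,288), at the right end of the rail, and slides left, which is +y. The black barrel is at (235,268) in the near place of the rack. Next I'll measure these by colour.

```bash
cat > h.py <<'E'
import numpy as np,cv2
from scipy.spatial.transform import Rotation as R
def ray(c,u,v,T=None):
    T=c["cam_to_world"] if T is None else T
    f=240/np.tan(np.radians(float(c["vertical_fov"]))/2)
    d=np.array([(u-c["cx"])/f,(v-c["cy"])/f,1.]);d=T[:3,:3]@d
    return T[:3,3],d/np.linalg.norm(d)
def onz(c,u,v,z,T=None):
    o,d=ray(c,u,v,T);return o+d*(z-o[2])/d[2]
def wristT(o,c):
    T=np.eye(4);T[:3,:3]=R.from_rotvec(o["eef_rot"]).as_matrix();T[:3,3]=o["tool_pos"];return T@c["mount"]
def proj(c,p,T=None):
    T=c["cam_to_world"] if T is None else T
    f=240/np.tan(np.radians(float(c["vertical_fov"]))/2)
    q=T[:3,:3].T@(np.asarray(p)-T[:3,3]);return np.array([c["cx"]+f*q[0]/q[2],c["cy"]+f*q[1]/q[2]])
def tri(a,b):
    (o1,d1),(o2,d2)=a,b
    A=np.stack([d1,-d2],1);s=np.linalg.lstsq(A,o2-o1,rcond=None)[0]
    p,q=o1+d1*s[0],o2+d2*s[1];return (p+q)/2,np.linalg.norm(p-q)
def hsv(c): return cv2.cvtColor(c["pixels"],cv2.COLOR_RGB2HSV)
def blobs(m,x0=0,y0=0,x1=640,y1=480,amin=6):
    k=np.zeros_like(m);k[y0:y1,x0:x1]=m[y0:y1,x0:x1]
    n,l,s,ce=cv2.connectedComponentsWithStats(k)
    return [(ce[i].round(1),s[i].tolist()) for i in range(1,n) if s[i,4]>=amin],l
RED=lambda h:cv2.inRange(h,(0,150,60),(6,255,255))|cv2.inRange(h,(174,150,60),(180,255,255))
YEL=lambda h:cv2.inRange(h,(22,130,70),(34,255,255))
BLU=lambda h:cv2.inRange(h,(100,120,40),(125,255,255))
ORA=lambda h:cv2.inRange(h,(8,150,80),(20,255,255))
E
python3 - <<'E'
from h import *
t=dict(np.load("top0.npz"));s=dict(np.load("side0.npz"))
for nm,c,b in(("top",t,(200,200,440,310)),("side",s,(240,180,390,350))):
    h=hsv(c)
    for k,f in(("R",RED),("Y",YEL),("B",BLU),("O",ORA)):print(nm,k,blobs(f(h),*b)[0])
a=cv2.resize(t["pixels"][205:315,200:440],None,fx=3.3,fy=3.3,interpolation=cv2.INTER_CUBIC)
cv2.imwrite("pics/tz.png",a[:,:,::-1])
a=cv2.resize(s["pixels"][185:355,240:390],None,fx=3.5,fy=3.5,interpolation=cv2.INTER_CUBIC)
cv2.imwrite("pics/sz.png",a[:,:,::-1])
E
```

```text
top R [(array([247. , 235.1]), [245, 230, 5, 11, 32]), (array([214.5, 241. ]), [213, 236, 5, 11, 33]), (array([392.6, 287. ]), [389, 283, 8, 9, 59])]
top Y [(array([384.6, 261.4]), [379, 240, 13, 44, 179]), (array([250.6, 264.8]), [248, 259, 6, 12, 45]), (array([217.8, 271. ]), [216, 265, 5, 12, 45])]
top B [(array([394.9, 248.8]), [391, 238, 9, 23, 104]), (array([364.7, 254.6]), [361, 243, 9, 24, 108])]
top O [(array([237. , 256.5]), [211, 222, 51, 67, 1518])]
side R [(array([334.6, 193. ]), [322, 188, 26, 11, 158]), (array([278.1, 201.1]), [276, 199, 6, 6, 12]), (array([293.7, 214.1]), [291, 211, 7, 8, 15]), (array([310.2, 299.5]), [307, 294, 8, 13, 79])]
side Y [(array([259.6, 209.8]), [257, 208, 7, 6, 22]), (array([274.2, 223.8]), [272, 221, 6, 7, 24]), (array([329.1, 291.4]), [315, 281, 30, 22, 145])]
side B [(array([326.3, 284.6]), [318, 276, 17, 18, 147]), (array([344.4, 301.3]), [336, 291, 18, 21, 166])]
side O [(array([275.9, 225. ]), [250, 205, 58, 38, 755])]
```

View pics/tz.png

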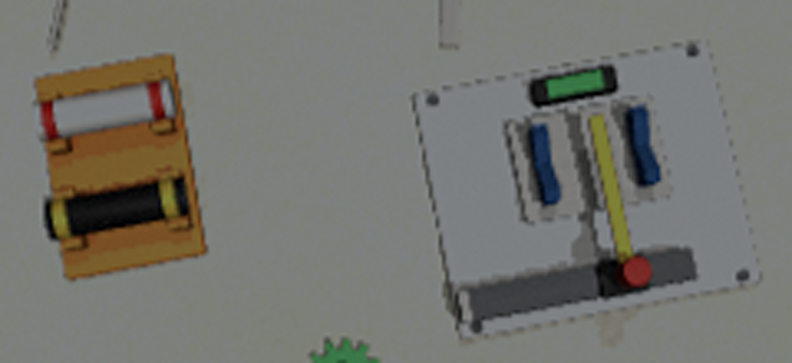

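View pics/sz.png

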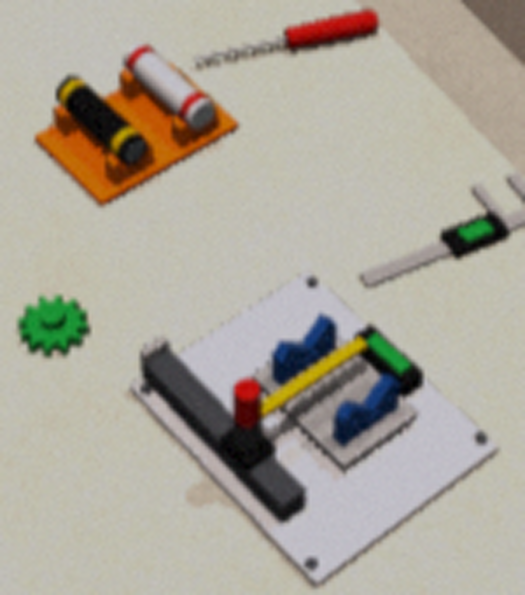

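```bash
python3 - <<'E'
from h import *
t=dict(np.load("top0.npz"));s=dict(np.load("side0.npz"))
k1=onz(t,392.6,287,.115);k2=onz(s,310.2,297,.115)
print("knob",k1,k2)
B=[onz(t,394.9,248.8,.065),onz(t,364.7,254.6,.065)];print("V",B,(B[0]+B[1])/2)
d=B[1]-B[0];print("yaw y",np.degrees(np.arctan2(-d[0],d[1])),np.linalg.norm(d))
B=[onz(s,344.4,301.3,.06),onz(s,326.3,284.6,.06)];d=B[1]-B[0];print("Vs",(B[0]+B[1])/2,np.degrees(np.arctan2(-d[0],d[1])),np.linalg.norm(d))
B=[onz(t,250.6,264.8,.055),onz(t,217.8,271,.055)];d=B[1]-B[0];print("bar",(B[0]+B[1])/2,np.degrees(np.arctan2(-d[0],d[1])),np.linalg.norm(d))
B=[onz(s,274.2,223.8,.055),onz(s,259.6,209.8,.055)];d=B[1]-B[0];print("bars",(B[0]+B[1])/2,np.degrees(np.arctan2(-d[0],d[1])),np.linalg.norm(d))
# corner screws (zoom)
for u,v in((432,100),(692,50),(742,276),(477,327)):print(onz(t,200+u/3.3,205+v/3.3,.012).round(4))
for u,v in((312,282),(481,438),(311,563),(147,388)):print("s",onz(s,240+u/3.5,185+v/3.5,.012).round(4))
E
```

```text
knob [ 0.47445126 -0.20105321  0.115     ] [ 0.47588099 -0.19614223  0.115     ]
V [array([ 0.57584111, -0.21918013,  0.065     ]), array([ 0.5622609 , -0.14017545,  0.065     ])] [ 0.569051   -0.17967779  0.065     ]
yaw y 9.753322586774054 0.08016333640333458
Vs [ 0.56592354 -0.18518031  0.06      ] 10.705765091738279 0.07877668639003876
bar [0.53561445 0.19903172 0.055     ] 9.63423111886122 0.0861391643083762
bars [0.53224475 0.20214991 0.055     ] 9.047762912456465 0.08573908039985696
[ 0.6237 -0.0552  0.012 ]
[ 0.6614 -0.272   0.012 ]
[ 0.4737 -0.3035  0.012 ]
[ 0.4372 -0.0871  0.012 ]
s [ 0.6248 -0.0552  0.012 ]
s [ 0.6614 -0.272   0.012 ]
s [ 0.4752 -0.3027  0.012 ]
s [ 0.4396 -0.086   0.012 ]
```

```bash
cat >> h.py <<'E'
def rot(yaw):  # tool down, tool y axis at world angle yaw (rad)
    y=np.array([np.cos(yaw),np.sin(yaw),0]);z=np.array([0,0,-1.]);x=np.cross(y,z)
    return R.from_matrix(np.stack([x,y,z],1)).as_rotvec()
E
cat > go1.py <<'E'
from station import *
from h import *
for deg in(99.8,-80.2,9.8,-170.2):
    for p in((.5,.19,.26),(.5,-.18,.26),(.535,.2,.03),(.568,-.182,.057)):
        q=inverse_kinematics(p,rot(np.radians(deg)));print(deg,p,None if q is None else np.round(q,2))
for n,p in(("rack",(.49,.19,.26)),("gauge",(.50,-.18,.27))):
    movep(p,rot(np.radians(99.8)));sleep(.3)
    o=get_obs();c=capture("wrist");cv2.imwrite(f"pics/w_{n}.png",c["pixels"][:,:,::-1]);np.savez(f"w_{n}.npz",T=wristT(o,c),**c);print(o["t"],o["tool_pos"])
E
python3 go1.py
```

```text
99.8 (0.5, 0.19, 0.26) [-0.59  0.22  0.13  1.86 -0.03  1.06  1.29]
99.8 (0.5, -0.18, 0.26) [-0.43  0.26  0.8   1.9  -0.21  1.06  2.2 ]
99.8 (0.535, 0.2, 0.03) [-0.48  0.57  0.02  1.95 -0.02  0.62  1.29]
99.8 (0.568, -0.182, 0.057) [-0.02  0.58  0.3   1.9  -0.26  0.7   2.17]
-80.2 (0.5, 0.19, 0.26) [-1.04  0.25  0.67  1.89 -0.17  1.06 -1.7 ]
-80.2 (0.5, -0.18, 0.26) [-0.59  0.32  1.02  1.91 -0.31  1.08 -0.84]
-80.2 (0.535, 0.2, 0.03) [-0.84  0.63  0.5   1.98 -0.48  0.65 -1.43]
-80.2 (0.568, -0.182, 0.057) [-0.26  0.66  0.64  1.91 -0.56  0.76 -0.7 ]
9.8 (0.5, 0.19, 0.26) [-0.83  0.22  0.41  1.88 -0.1   1.06 -0.2 ]
9.8 (0.5, -0.18, 0.26) [-0.53  0.29  0.93  1.91 -0.27  1.07  0.68]
9.8 (0.535, 0.2, 0.03) [-0.7   0.6   0.31  1.97 -0.29  0.62 -0.03]
9.8 (0.568, -0.182, 0.057) [-0.25  0.65  0.62  1.91 -0.55  0.75  0.86]
-170.2 (0.5, 0.19, 0.26) [-0.35  0.23 -0.15  1.85  0.04  1.07  2.8 ]
-170.2 (0.5, -0.18, 0.26) [-0.73  0.47  1.3   1.92 -0.5   1.14 -2.21]
-170.2 (0.535, 0.2, 0.03) [-0.23  0.59 -0.31  1.93  0.29  0.66  2.6 ]
-170.2 (0.568, -0.182, 0.057) [-0.57  1.05  1.26  1.93 -1.14  1.13 -1.8 ]
2.1667 [0.48989975 0.19049419 0.25991088]
3.9 [ 0.5002661  -0.17927175  0.2699611 ]
```

View pics/w_rack.png

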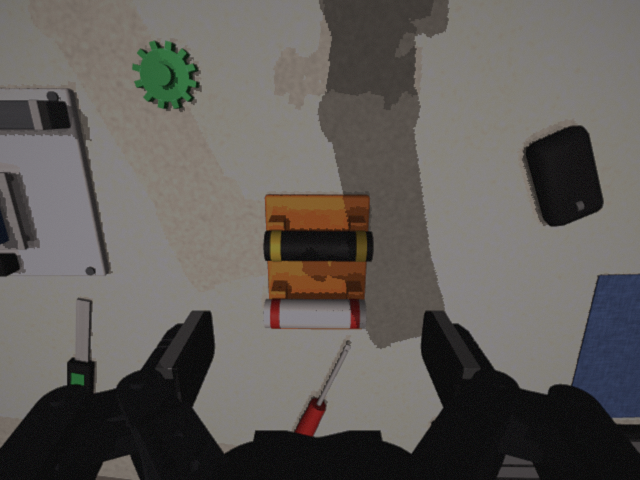

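View pics/w_gauge.png

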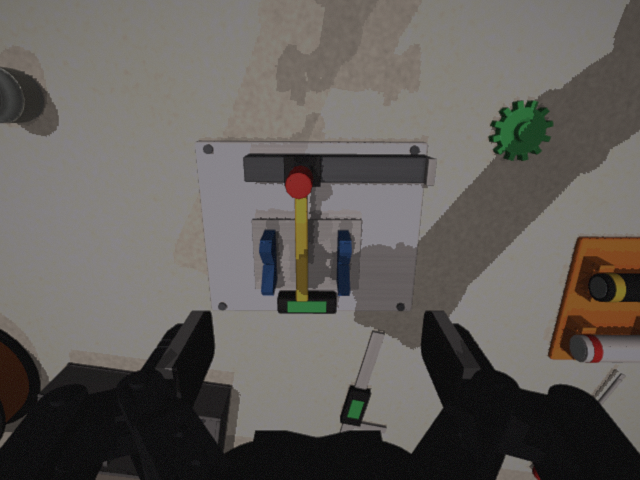

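```bash
python3 - <<'E'
from h import *
for n in("rack","gauge"):
    c=dict(np.load(f"w_{n}.npz"));h=hsv(c)
    for k,f in(("R",RED),("Y",YEL),("B",BLU)):print(n,k,blobs(f(h),amin=100)[0])
E
```

```text
rack R [(array([274.5, 314.1]), [271, 301, 9, 28, 213]), (array([354.5, 317.9]), [351, 307, 8, 22, 167]), (array([309.7, 420.8]), [296, 403, 29, 33, 491])]
rack Y [(array([275.1, 247.4]), [270, 232, 11, 29, 226]), (array([361. , 248.8]), [356, 237, 11, 24, 152])]
rack B []
gauge R [(array([298.2, 184.8]), [285, 172, 27, 27, 546]), (array([596.7, 349.4]), [590, 337, 13, 25, 183])]
gauge Y [(array([301. , 245.2]), [295, 198, 13, 103, 981]), (array([619.7, 291.8]), [613, 283, 13, 19, 167])]
gauge B [(array([267.2, 262.7]), [260, 231, 15, 64, 717]), (array([343.6, 262.2]), [338, 231, 14, 65, 707])]
```

The wrist views show the knob top at (298,185), the four plate screws, the blue blocks near columns 267 and 344, and the barrel's bands at (275,247) and (361,249).

```bash
python3 - <<'E'
from h import *
c=dict(np.load("w_gauge.npz"));T=c["T"];h=hsv(c)
print("knob",onz(c,298.3,185,.127,T))
g=cv2.cvtColor(c["pixels"],cv2.COLOR_RGB2GRAY)
P=[]
for u,v in((208,149),(415,150),(401,307),(222,307)):
    w=g[v-8:v+9,u-8:u+9].astype(float);k=np.maximum(np.median(w)*.75-w,0);Y,X=np.mgrid[-8:9,-8:9];k[X**2+Y**2>49]=0
    uu,vv=u+(k*X).sum()/k.sum(),v+(k*Y).sum()/k.sum();P.append(onz(c,uu,vv,.012,T)[:2]);print(round(uu,1),round(vv,1),P[-1])
P=np.array(P)
for a,b in((0,1),(3,2),(0,3),(1,2)):
    d=P[b]-P[a];print(np.linalg.norm(d),np.degrees(np.arctan2(d[1],d[0])))
print("plate c",P.mean(0))
l=blobs(BLU(h),amin=100)[1]
for i in np.unique(l)[1:]:
    n=(l==i)
    if 600<n.sum()<800:
        r=cv2.minAreaRect(np.argwhere(n)[:,::-1].astype(np.float32));print(r)
        ys,xs=np.nonzero(n);print([ (y,xs[ys==y].min(),xs[ys==y].max()) for y in range(ys.min(),ys.max()+1,6)])
z=cv2.resize(c["pixels"][130:330,190:440],None,fx=3,fy=3,interpolation=cv2.INTER_CUBIC);cv2.imwrite("pics/wz.png",z[:,:,::-1])
c=dict(np.load("w_rack.npz"));T=c["T"]
z=cv2.resize(c["pixels"][180:340,240:400],None,fx=3.7,fy=3.7,interpolation=cv2.INTER_CUBIC);cv2.imwrite("pics/wr.png",z[:,:,::-1])
E
```

```text
knob [ 0.47231906 -0.19888761  0.127     ]
208.0 148.8 [ 0.4732553  -0.30218871]
414.3 153.2 [ 0.4397664  -0.08360597]
400.1 306.4 [ 0.62353957 -0.0531311 ]
222.1 305.7 [ 0.66037349 -0.27066143]
0.22113326205011624 98.71051010592875
0.22062678732959917 99.61060638393096
0.18975560245779574 9.563859623108558
0.18628283635903076 9.415601882586541
plate c [ 0.54923369 -0.1773968 ]
((267.0, 262.5), (63.0, 14.0), 90.0)
[(231, np.int64(265), np.int64(274)), (237, np.int64(263), np.int64(272)), (243, np.int64(260), np.int64(271)), (249, np.int64(260), np.int64(271)), (255, np.int64(261), np.int64(271)), (261, np.int64(263), np.int64(273)), (267, np.int64(263), np.int64(274)), (273, np.int64(263), np.int64(273)), (279, np.int64(263), np.int64(273)), (285, np.int64(262), np.int64(272)), (291, np.int64(262), np.int64(272))]
((344.5, 263.0), (13.0, 64.0), 0.0)
[(231, np.int64(340), np.int64(347)), (237, np.int64(339), np.int64(348)), (243, np.int64(339), np.int64(350)), (249, np.int64(338), np.int64(350)), (255, np.int64(339), np.int64(350)), (261, np.int64(338), np.int64(348)), (267, np.int64(338), np.int64(348)), (273, np.int64(338), np.int64(348)), (279, np.int64(338), np.int64(348)), (285, np.int64(339), np.int64(348)), (291, np.int64(339), np.int64(348))]
```

View pics/wz.png

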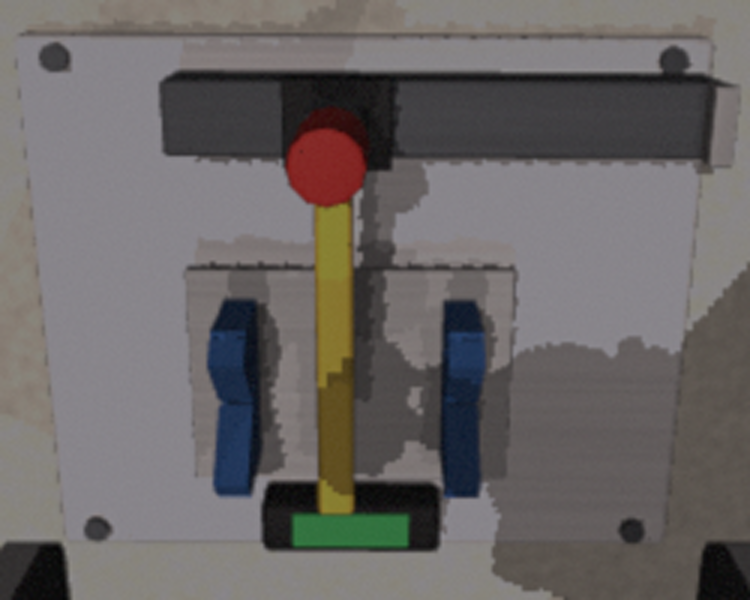

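View pics/wr.png

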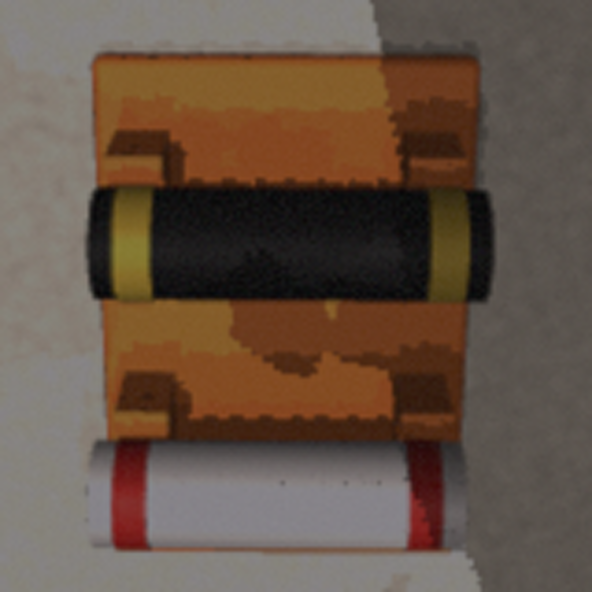

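```bash
python3 - <<'E'
from h import *
c=dict(np.load("w_gauge.npz"));T=c["T"]
a=np.radians(9.35);X=np.array([np.cos(a),np.sin(a)]);Y=np.array([-np.sin(a),np.cos(a)])
A=onz(c,268.3,264,.053,T)[:2];B=onz(c,343.3,264,.053,T)[:2];print("crease",A,B,(A+B)/2,np.linalg.norm(A-B),np.degrees(np.arctan2(*(B-A)[::-1]))-90)
# outer flank tips z .075: near robot row ~ zoom(330), far row zoom(495)
V=(A+B)/2
for u,v in((190+233/3,130+332/3),(190+465/3,130+332/3),(190+235/3,130+495/3),(190+462/3,130+495/3)):
    p=onz(c,u,v,.075,T)[:2]-V;print("tip rel gauge",p@X,p@Y)
k=np.array([.4723,-.1989])-V;print("knob rel",k@X,k@Y)
# plate edges zoom: screws rel
pc=np.array([.5492,-.1774])-V;print("plate c rel",pc@X,pc@Y)
# barrel: silhouettes; columns span & rows from dark mask along centre line
c=dict(np.load("w_rack.npz"));T=c["T"]
for (u0,u1,v0,v1) in ((275.1,361,0,0),):
    # top line z=.062 vs silhouette: use silhouette rows at band columns
    h=YEL(hsv(c));l=blobs(h,amin=100)[1]
    pts=[]
    for i in np.unique(l)[1:]:
        n=l==i
        ys,xs=np.nonzero(n)
        if n.sum()<100:continue
        print(ys.min(),ys.max(),xs.mean())
    for u in(275.5,361):
      # tangent rays
      r=[]
      for v in(231.0,261.5):
        o,d=ray(c,u,v,T);r.append(d)
      d=r[0]+r[1];p=o+d*(.046-o[2])/d[2];pts.append(p);print(p)
    d=pts[1]-pts[0];print("axis yaw",np.degrees(np.arctan2(d[1],d[0]))-90,"c",(pts[0]+pts[1])/2,np.linalg.norm(d))
E
```

```text
crease [ 0.57654461 -0.21860609] [ 0.56279388 -0.13972843] [ 0.56966924 -0.17916726] 0.08006727764279566 9.888982106275677
tip rel gauge -0.033912562598786715 -0.03669849005794559
tip rel gauge -0.034626706993898 0.03909995379105736
tip rel gauge 0.02569279952129117 -0.038088253816810254
tip rel gauge 0.02495877980085316 0.0401053252479526
knob rel -0.09928150562785745 -0.0036514871690748185
plate c rel -0.019910178324909895 0.005069315670594019
232 260 275.08849557522126
237 260 361.00657894736844
[0.54357933 0.1561091  0.046     ]
[0.52834166 0.24376587 0.046     ]
axis yaw 9.861377739013221 c [0.5359605  0.19993749 0.046     ] 0.08897131453701804
```

```bash
cat > go2.py <<'E'
from station import *
from h import *
a=np.radians(9.6);Y=np.array([-np.sin(a),np.cos(a),0]);r=rot(a+np.pi/2)
k=np.array([.4723,-.1989,0])
movep(k+[0,0,.17],r)
print(move_straight(k+[0,0,.097],r,rate=.12,threshold=8),get_obs()["tool_pos"])
grab(25);o=get_obs();print(o["t"],o["opening"],o["ft_force"])
hit=move_straight(k+[0,0,.097]+Y*.140,rate=.06,threshold=12)
o=get_obs();d=o["tool_pos"]-k;print(hit,o["t"],o["tool_pos"],"travel",d@Y,o["ft_force"],o["opening"])
c=capture("wrist");cv2.imwrite("pics/w_slid.png",c["pixels"][:,:,::-1])
c=capture("top");cv2.imwrite("pics/t_slid.png",cv2.resize(c["pixels"][205:315,200:440],None,fx=3.3,fy=3.3,interpolation=cv2.INTER_CUBIC)[:,:,::-1])
E
python3 go2.py
```

```text
False [ 0.47328992 -0.19911274  0.09791831]
5.8083 0.021319259289116245 [-0.71797618  0.05496202  3.74514059]
True 7.3417 [ 0.45620696 -0.1025813   0.09730692] travel 0.09765367625914449 [ 0.26149789 -3.09353649  1.83063976] 0.020957432732724997
```

View pics/w_slid.png

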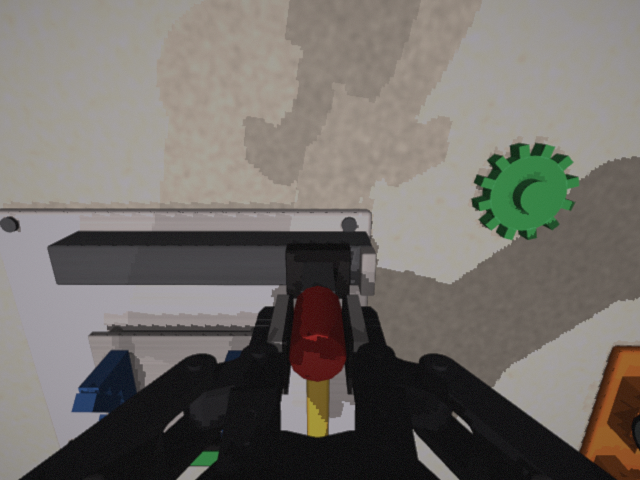

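```bash
python3 - <<'E'
from station import *
from h import *
a=np.radians(9.6);Y=np.array([-np.sin(a),np.cos(a),0])
o=get_obs();p=o["tool_pos"];print(o["ft_force"])
hit=move_straight(p+Y*.02,rate=.03,threshold=15);o=get_obs();print(hit,(o["tool_pos"]-p)@Y,o["ft_force"],o["opening"])
E
```

```text
[ 0.96471716 -3.06341521  2.03070984]
True -8.088518284225857e-05 [ 1.27668186 -2.47698909  1.39371233] 0.021150173844977957
```

```bash
python3 - <<'E'
from station import *
from h import *
a=np.radians(9.6);Y=np.array([-np.sin(a),np.cos(a),0])
p=get_obs()["tool_pos"]
hit=move_straight(p+Y*.015,rate=.05,threshold=25);o=get_obs();print(hit,(o["tool_pos"]-p)@Y,o["ft_force"],o["opening"])
gripper_open();move_straight(o["tool_pos"]+[0,0,.10],rate=.2);sleep(.2)
o=get_obs();c=capture("wrist");cv2.imwrite("pics/w_s2.png",c["pixels"][:,:,::-1]);T=wristT(o,c);np.savez("w_s2.npz",T=T,**c)
c=capture("top");cv2.imwrite("pics/t_s2.png",cv2.resize(c["pixels"][205:315,320:440],None,fx=5,fy=5,interpolation=cv2.INTER_CUBIC)[:,:,::-1])
print(o["t"],o["tool_pos"])
E
```

```text
True -3.067321049991743e-05 [ 2.07008331 -3.57737929 -0.45668778] 0.021033695034374647
9.45 [ 0.45538071 -0.10261916  0.1960587 ]
```

View pics/w_s2.png

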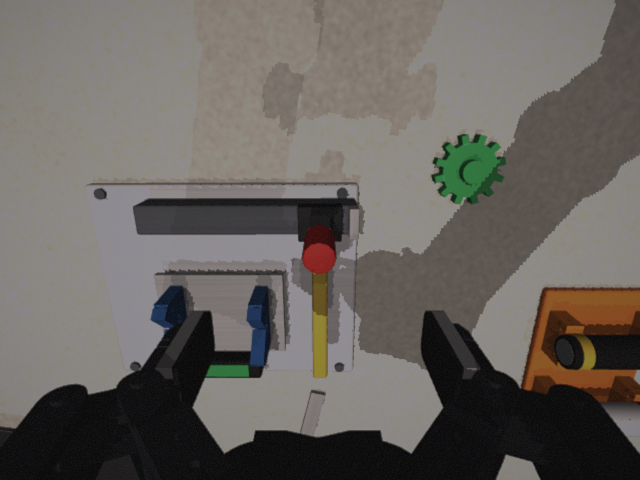

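View pics/t_s2.png

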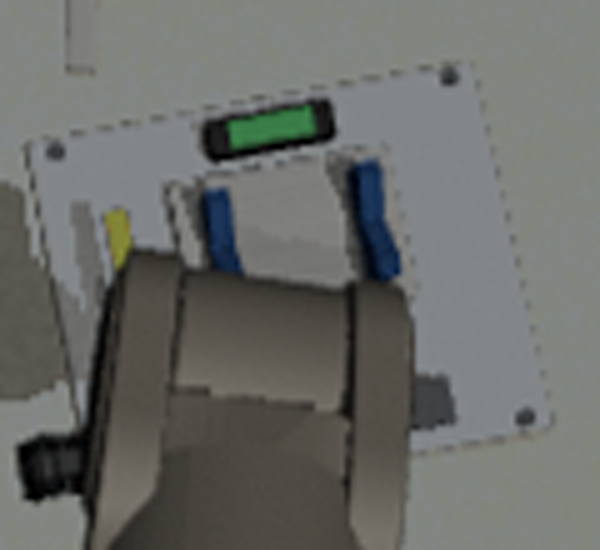

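```bash
python3 - <<'E'
from h import *
c=dict(np.load("w_s2.npz"));T=c["T"]
z=cv2.resize(c["pixels"][180:300,260:380],None,fx=5,fy=5,interpolation=cv2.INTER_CUBIC);cv2.imwrite("pics/z2.png",np.clip(z[:,:,::-1]*1.6,0,255).astype(np.uint8))
n=RED(hsv(c));print(blobs(n,290,200,350,290)[0])
E
```

```text
[(array([314.6, 230.4]), [310, 228, 10, 7, 21]), (array([318.1, 256.1]), [302, 233, 34, 41, 877])]
```

View pics/z2.png

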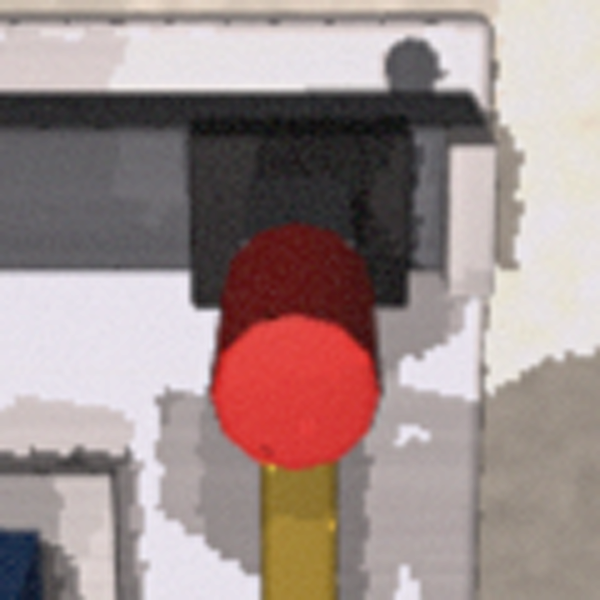

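```bash
python3 - <<'E'
from station import *
from h import *
a=np.radians(9.6);Y=np.array([-np.sin(a),np.cos(a),0])
p=get_obs()["tool_pos"]
move_straight(p+[0,0,-.098],rate=.2)
grab(25);o=get_obs();p=o["tool_pos"];print(o["t"],o["ft_force"])
hit=move_straight(p+Y*.012,rate=.02,threshold=30);o=get_obs();print(hit,(o["tool_pos"]-p)@Y,o["t"],o["ft_force"],o["opening"])
gripper_open();o=get_obs();print(o["t"],(o["tool_pos"]-p)@Y)
move_straight(o["tool_pos"]+[0,0,.10],rate=.25)
E
```

```text
10.7917 [-1.24842576 -0.31431133  6.04592317]
True -3.980676559273381e-05 11.2 [ 1.18503365 -3.47777068 -0.12822674] 0.021247571294590005
11.8417 0.0006000884426107473
```

```bash
python3 - <<'E'
from station import *
from h import *
r=rot(np.radians(9.7));b=np.array([.536,.1998,0])
movep(b+[0,0,.15],r);sleep(.2)
o=get_obs();c=capture("wrist");cv2.imwrite("pics/w_b.png",c["pixels"][:,:,::-1]);np.savez("w_b.npz",T=wristT(o,c),**c)
print(o["t"],o["tool_pos"])
E
```

```text
14.2833 [0.53614226 0.19913113 0.15010742]
```

View pics/w_b.png

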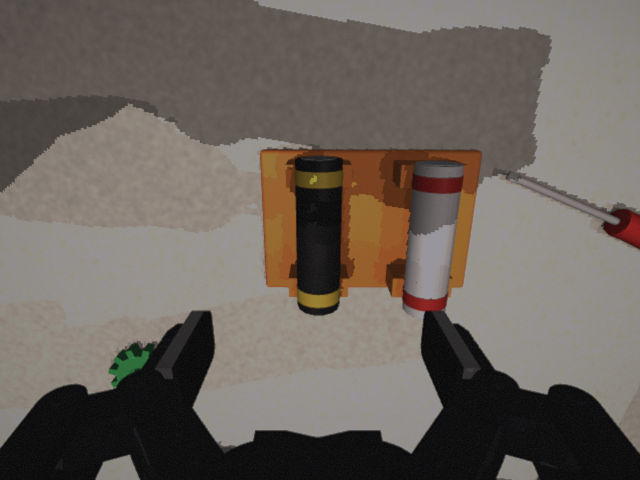

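The barrel is at column 319, midway between the fingers and parallel to the pads, so I'll grasp it.

```bash
python3 - <<'E'
from station import *
from h import *
r=rot(np.radians(9.7));b=np.array([.536,.1998,0])
print(move_straight(b+[0,0,.027],r,rate=.12,threshold=8),get_obs()["tool_pos"])
grab(45);o=get_obs();print(o["t"],o["opening"],o["tool_pos"],o["ft_force"])
print(move_straight(o["tool_pos"]+[0,0,.13],rate=.15));sleep(.2)
o=get_obs();c=capture("wrist");cv2.imwrite("pics/w_g.png",c["pixels"][:,:,::-1]);np.savez("w_g.npz",T=wristT(o,c),**c)
print(o["t"],o["opening"],o["tool_pos"],o["ft_force"])
E
```

```text
False [0.53661768 0.19995982 0.02769669]
16.05 0.030931769673485862 [0.53599819 0.19992439 0.02744267] [-2.25689859 -0.0253048   4.70672636]
False
17.2667 0.03055309157882552 [0.53550715 0.1996522  0.1565391 ] [ 0.01727756 -0.48051561 -1.56366798]
```

View pics/w_g.png

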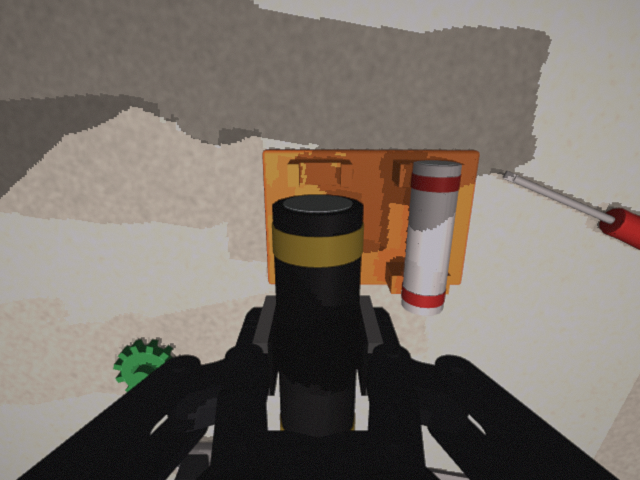

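```bash
python3 - <<'E'
from station import *
from h import *
r=rot(np.radians(9.7));v=np.array([.5693,-.179,0])
movep(v+[0,0,.17],r);sleep(.2)
o=get_obs();c=capture("wrist");cv2.imwrite("pics/w_v.png",c["pixels"][:,:,::-1]);np.savez("w_v.npz",T=wristT(o,c),**c)
c=capture("top");np.savez("t_v.npz",**c);cv2.imwrite("pics/t_v.png",cv2.resize(c["pixels"][205:315,320:440],None,fx=5,fy=5,interpolation=cv2.INTER_CUBIC)[:,:,::-1])
c=capture("side");np.savez("s_v.npz",**c);cv2.imwrite("pics/s_v.png",cv2.resize(c["pixels"][220:360,250:400],None,fx=4,fy=4,interpolation=cv2.INTER_CUBIC)[:,:,::-1])
print(o["t"],o["tool_pos"],o["opening"])
E
```

```text
18.9333 [ 0.56970723 -0.17748946  0.16985196] 0.030764720150164803
```

View pics/w_v.png

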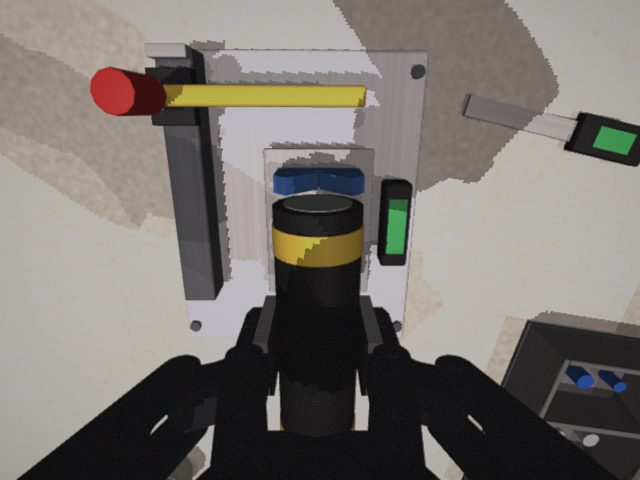

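View pics/s_v.png

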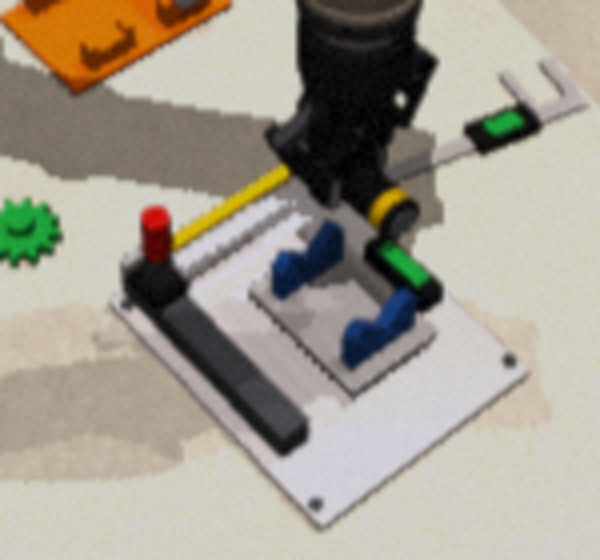

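```bash
python3 - <<'E'
from station import *
from h import *
v=np.array([.5693,-.1793,0])
move_straight(v+[0,0,.075],rate=.12);sleep(.2);o=get_obs();f0=o["ft_force"];print(o["t"],o["tool_pos"],f0)
for z in(.066,.061,.058,.0565,.055,.0535,.052):
    h=move_straight(v+[0,0,z],rate=.03,threshold=20);sleep(.15)
    o=get_obs();print(z,h,o["tool_pos"].round(4),(o["ft_force"]-f0).round(2),round(o["t"],2))
    if h or (o["ft_force"]-f0)[2]>8.5:break
c=capture("wrist");cv2.imwrite("pics/w_f.png",c["pixels"][:,:,::-1])
c=capture("side");cv2.imwrite("pics/s_f.png",cv2.resize(c["pixels"][220:360,250:400],None,fx=4,fy=4,interpolation=cv2.INTER_CUBIC)[:,:,::-1])
E
```

```text
20.225 [ 0.56982302 -0.17942235  0.07577882] [ 0.30580571  0.43724361 -2.03452018]
0.066 False [ 0.5694 -0.1794  0.0661] [-0.5  -0.66  0.88] 20.82
0.061 False [ 0.5693 -0.1794  0.061 ] [ 0.23 -0.51  0.95] 21.29
0.058 False [ 0.5693 -0.1793  0.058 ] [-0.73 -0.12 -0.12] 21.69
0.0565 False [ 0.5696 -0.1794  0.0568] [-0.02  0.42  5.04] 22.09
0.055 False [ 0.5695 -0.1794  0.0552] [ 0.17 -0.65  5.67] 22.49
0.0535 False [ 0.5696 -0.1794  0.0538] [1.32 0.26 6.97] 22.89
0.052 False [ 0.5697 -0.1794  0.0525] [-0.3   0.67  9.16] 23.29
```

View pics/w_f.png

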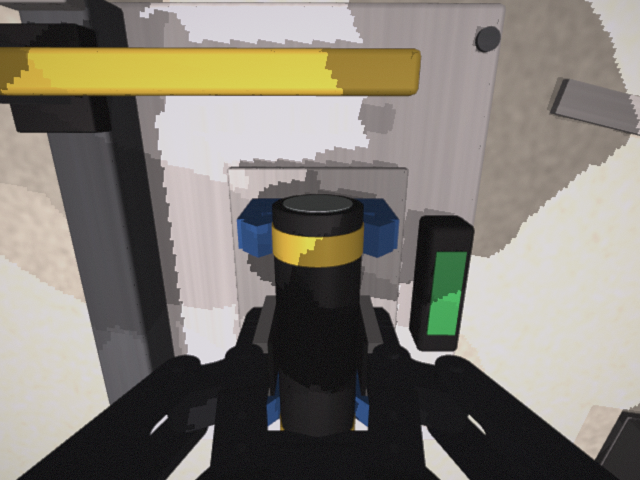

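View pics/s_f.png

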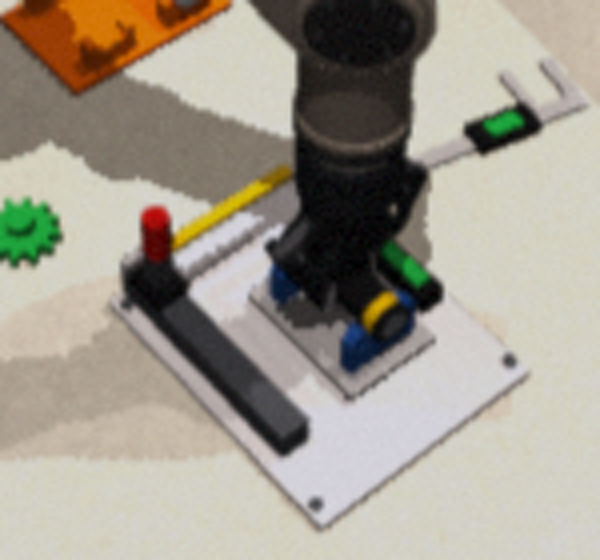

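```bash
python3 - <<'E'
from station import *
from h import *
o=get_obs();v=np.array([.5693,-.1793,0])
move_straight(v+[0,0,.0512],rate=.02,threshold=20);sleep(.3)
F=[]
for _ in range(6): sleep(.05);o=get_obs();F.append(o["ft_force"])
print(o["t"],o["tool_pos"],np.mean(F,0)-[.3,.44,-1.6],o["opening"])
c=capture("wrist");T=wristT(o,c);z=cv2.resize(c["pixels"][180:280,220:420],None,fx=4,fy=4,interpolation=cv2.INTER_CUBIC);cv2.imwrite("pics/z_f.png",np.clip(z[:,:,::-1]*1.5,0,255).astype(np.uint8));np.savez("w_f.npz",T=T,**c)
E
```

```text
24.2417 [ 0.56987464 -0.17937112  0.05180662] [-0.27487005  0.57573772  9.60414649] 0.03079367799203483
```

View pics/z_f.png

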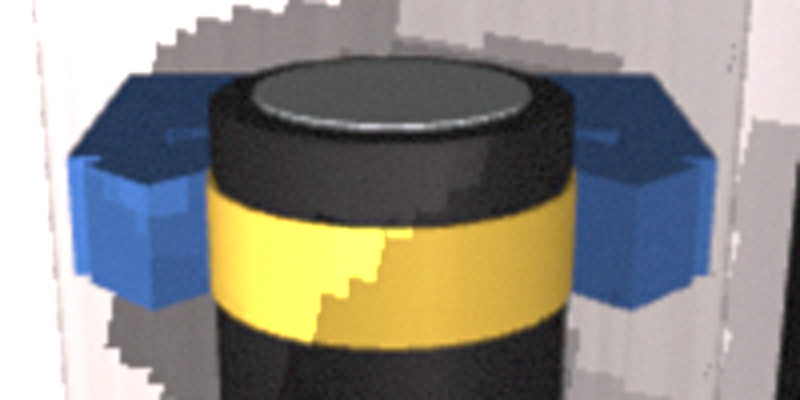

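```bash
python3 - <<'E'
from h import *
c=dict(np.load("w_f.npz"));T=c["T"];a=np.radians(9.7);X=np.array([np.cos(a),np.sin(a)]);Y=np.array([-np.sin(a),np.cos(a)]);t=np.array([.56987,-.17937])
for n,u,v,z in(("outL",257.5,226.3,.0695),("outR",377.5,226.3,.0695),("inL",258.3,257.3,.0695),("inR",377.3,257.3,.0695),("end",317.5,203,.0705)):
    p=onz(c,u,v,z,T)[:2]-t;print(n,p@X,p@Y)
E
```

```text
outL -0.023132758677190966 0.045713389924774264
outR 0.01995681066720884 0.0457087817428791
inL -0.02347551516239871 0.03371262877206104
inR 0.020531739973243434 0.03370294791416313
end -0.0015976035024489162 0.05452798638119531
```

```bash
python3 - <<'E'
from station import *
o=get_obs();print(o["t"],o["tool_pos"],o["ft_force"],o["opening"])
print(finish_job())
E
```

```text
24.2917 [ 0.56987669 -0.17933809  0.05179271] [0.12407772 0.68583434 8.35603288] 0.030935533394446296
the job is handed in; nothing more can be done
None
```

The lock is at its end stop, and I handed the job in at 24.3 s of robot time with the lens barrel still held pressed in the V. `finish_job()` reports no verdict.

**Lock:** I gripped the red knob and slid it about 98 mm until it stopped. Three further pushes, the last at 30 N, did not move it. The pictures show the yellow bar clear of the V. They also show a visible gap of about 6–8 mm between the slider and the rail's end block. I took the lock as being at its stop because it would not move, not because of that picture.

**Barrel:** I took it from the near place of the rack at its middle, lowered it into the V and pressed it down gently. My last checks:

| Check | Result |
|---|---|
| Across the groove | about 0.1 mm off centre |
| Along the groove | within about 0.5 mm of centre |
| Angle to the groove | about 0° |
| V-block sink | about 5.5 mm, from both tool height and force (9.6 N) |
| Grip | set to 45 N, fingers 31 mm apart on the barrel |

- **Flank contact:** I could not read the force on each flank. I judged contact on both sides from the symmetric picture and the force rise.
- **Everything else:** the spare barrel had not moved in the picture after the grasp, and nothing else looked moved in the later pictures. I did not measure the other objects again.

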